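# Scan the wheel bin, then hold its lid open

### The job

Book out the wheel bin: take the hand scanner out of its cradle, point its window straight down at the middle of the barcode label on the bin's closed lid from about 6 cm away, hold it steady there for one second or a little more, and stand it upright back in the cradle. Then lift the bin's lid to 60 degrees open and finish while still holding it there at rest, so that a colleague can reach in: the lid would fall shut if you let go. Do not disturb the bowl, the loose wheel or the electric screwdriver.

Things in the scene. Friction and masses are not known exactly. Their poses are not given: they have to be found in the camera images.
- bin: Grey painted steel parts bin fixed to the bench, 200 (its x) by 240 (its y) by 90 mm high, with a hinged grey lid on top. Origin: centre of its underside; z up. The lid's hinge runs along its y at the +x rim (the side away from the robot), the handle is near the -x rim; the bin may be yawed by up to 0.3 rad and stand on the robot's left or right.
- lid (a joint): Angle of the bin's lid in rad: 0 shut (as it starts), growing as it opens upward and away from the robot; stops at 1.9. 60 degrees = 1.047. No spring or stay: by its own weight (0.25 to 0.5 kg, centre about 100 mm from the hinge) it falls shut from any angle below about 1.4. At rest it needs less than 3 N at the handle.
- lid_hinge (a point): Point on the lid's hinge axis at the middle of the bin's width, 90 mm above the bench. Its axes are the lid's: at joint 0 they are the bin's axes; they turn about +y with the joint value. The lid plate is 204 by 244 by 6 mm, its underside in the plane z = 0 of this frame.
- lid_handle (a point): Middle of the lid's handle: a round steel bar, 12 mm thick, 110 mm long, along the bin's y, on two end legs, its axis 38 mm above the lid's top face. At (-178, 0, 44) mm in the lid_hinge frame; 134 mm above the bench when shut. It can be pinched across the bar from above; the bar may turn between the pads as the lid swings.
- lid_label (a point): Centre of the white barcode label (50 by 90 mm, black bars) on the lid's top face, at (-68, 0, 6) mm in the lid_hinge frame; 96 mm above the bench when shut.
- scanner: Loose stand-up hand scanner, 0.18 kg, 122 mm high: black head 66 (its x) by 46 (its y) by 36 mm at the bottom, and above it an upright grey grip 40 (x) by 30 (y) mm, from 36 to 122 mm height. Origin: centre of its underside; z up along the grip. Stands upright in the cradle at the start.
- scanner_window (a point): Centre of the scanner's reading window, at the middle of its underside; it looks along the scanner's -z (straight down when the scanner is upright). It reads a label 30 to 100 mm away.
- cradle: Black plastic tray fixed to the bench in which the scanner stands, 88 (its x) by 68 (its y) by 14 mm, walls 4 mm thick, inner floor 4 mm above the bench (pocket 80 by 60 mm, so the scanner's foot has 7 mm to spare all round). Origin: centre of its underside. The scanner's x lies along the cradle's x, and must again to fit.
- bowl: Empty steel bowl, 100 mm across, 40 mm high, a bystander. Origin: centre of its underside.
- roller_wheel: Yellow plastic wheel lying flat, 60 mm across, 32 mm high, a bystander. Origin: centre of its underside.
- driver: Electric screwdriver lying on the bench, 210 mm long, about 38 mm thick, a bystander. Origin: under its body, 100 mm from its rear end; x points to the bit.
Things that resemble listed ones, but are neither listed nor needed, are in the scene too. There is more than one size of the scanner; the job needs the middle-sized.

How it is judged:
On the way, in this order (a step that is already met when the one before it is completed fails the run):
1. the held scanner looks down at the label's middle (within 15 mm) from 30 to 100 mm, steady for 0.8 s, with the lid shut (x of lid_label in the frame of scanner_window between -0.015 and 0.015 m and y of lid_label in the frame of scanner_window between -0.015 and 0.015 m and z of lid_label in the frame of scanner_window between -0.1 and -0.03 m and angle between scanner's own z axis and vertical below 0.2 rad and value of joint lid below 0.05 rad and linear speed of scanner below 0.02 m/s and angular speed of scanner below 0.15 rad/s and contact force between the fingers and scanner above 1 N), for 0.8 s.
2. the scanner stands upright in its cradle again, let go (horizontal distance between scanner and cradle below 0.013 m and height (world z) of scanner below 0.009 m and angle between scanner's own z axis and vertical below 0.08 rad and linear speed of scanner below 0.02 m/s and contact force between each of the arm, the fingers and scanner below 0.1 N), for 0.2 s.
At the end, for the whole second after the job is handed in: The lid is held by the gripper's fingers, nothing else, at 60 degrees open (plus or minus 6), at rest, through the last second; the scanner stands upright in its cradle (value of joint lid between 0.942 and 1.152 rad and velocity of joint lid between -0.05 and 0.05 rad/s and contact force between the fingers and lid above 0.2 N and contact force between each of scanner, bowl, roller_wheel, driver and lid below 0.05 N and horizontal distance between scanner and cradle below 0.013 m and height (world z) of scanner below 0.009 m and angle between scanner's own z axis and vertical below 0.08 rad); the arm keeps its last pose, push and grip.
It fails at once if a bystander (bowl, wheel or screwdriver) was moved more than 25 mm (distance of any of bowl, roller_wheel, driver from where it was at the start of the episode above 0.025 m).
It also fails if it takes over 69 s, if anything falls off the work surface, if the arm or the gripper's body presses on something with over 40 N, if the wrist force passes 120 N, or if a joint passes its speed limit or range.

### The arm

A 6-joint arm with a two-finger parallel gripper is mounted at the origin on the work surface. World frame = base frame: x ahead of the robot, y to its left, z up, the work surface at z = 0. Lengths are in m, angles in rad, forces in N, time in s.
With the tool pointing down it reaches from about 0.25 to 0.725 m from the base axis. Payload 9.7 kg.
Tool frame: the origin (TCP) lies between the finger pads; the fingertips stand 11 mm ahead of it and the grasp point (between the pads) lies 8 mm behind it; z points along the fingers, y is the line along which they close (so a half turn about z gives the same grasp; the last joint's range is limited). The gripper opens to 85 mm and grips with 20 to 120 N. Pads are 22 mm wide; open, the fingers measure 114 mm over their backs; the gripper's body (76 mm by 85 mm) begins 54 mm behind the grasp point. The pads swing forward as they close: fully open they stand 13 mm farther back than shut.
Start: joints at [1.224, 0.087, 0.176, 1.66, 0, 1.571], TCP at [0.187, 0.517, 0.208] pointing down, gripper open.
Joint ranges: [-3.13, 3.13], [-0.85, 1.81], [-1.15, 1.24], [-2.2, 2.28], [-1.44, 1.52], [-3.14, 3.14]. Speed limits (rad/s): [2.22, 2.22, 2.57, 3.14, 3.14, 3.14].

### API

Orientations are given as [roll, pitch, yaw] about the fixed x, y, z axes, in that order (R = Rz(yaw) Ry(pitch) Rx(roll)).
In Python, from rig import get_state, optics, workorder gives the robot as it stands.
- The arm moves only by the tool jog_arm, never from a script. Its argument "commands" is a list of rows, each a list of 7 numbers: the turn, a rotation vector about the world's x, y, z in degrees, then the shift along the world's x, y, z in mm, then the gripper command: -1 is fully open, 1 is shut, values between are in proportion. In form: [[wx, wy, wz, x, y, z, hand], ...]. A call has 1 to 12 rows; each row shifts and turns the commanded pose from where the row before left it; what a row does not reach is not made up. A row lasts 1/10 s, in which the tool goes at most 50 mm and 8.59 degrees, less where a joint would pass 70% of its speed; a pose out of reach is approached as far as the arm can. A call with a gripper value outside its range is refused whole. The fingers move at their own pace and stop on an object; the grip force is fixed at half the most. Time passes only in rows, so rows that do not move let the fingers close. It gives the time, the measured TCP pose, the force, the opening and the grip force at its end, in the units of the state.
- get_state(): the state, without advancing time (a new reading comes with each control period).
- optics.get_image(name): name is "scene" or "top" or "wrist"; returns (picture, depth): 400x640x3 uint8, red, green, blue; 400x640 float32, m along the optical axis (not along the pixel's ray), 0 where there is no reading.
- optics.camera_model(name): a dict with "vertical_fov" (degrees; the focal length in pixels is half the picture's height over the tangent of half this angle, whatever the lens; pixels are square), "cx", "cy" (the principal point, pixels), "origin" and "attitude" of the camera in the world. Camera axes: x right, y up, looking along -z (the intrinsics and any distortion apply to the point x, -y, -z); pixel columns grow to the right and rows downward; lengths in m; the calibration is good to about 2 mm. A picture is of the moment at which its call begins: read the wrist's pose just before it. camera_model takes no time and is no camera call; for the wrist camera it gives the pose at the moment of the call.
- workorder.finish_job(): hands the job in; it is judged then, once.
The state is a dict: "t": time; "joint_positions": joint angles; "joint_vel": joint speeds; "effort": joint torques, N m; "ee_pos": TCP position; "tool_rot": TCP orientation; "ft_force": force on the tool from outside, world axes, zero at the start; "torque": the same for the moment, N m; "finger_gap": finger opening in m; "finger_force": force on a finger pad.
Only numpy, scipy, OpenCV 4.12 (cv2) and the standard library are available. Lean on these libraries where they do the work, as an engineer would, in place of code of your own. Each camera call takes 0.05 s, during which the arm holds its last target. There are 200 camera calls.

## Working session

There is one attempt and no reset: what is moved stays moved. The work goes in short steps, Python scripts to look and compute and a tool call to move; the robot and the scene stay as the last step left them, time stands still between calls to the robot, and variables do not carry over. Pictures are saved under pics/ and viewed, at most 10 in all, crops included, and the job is handed in when it is done.

Besides the shell and the picture viewer there is one more tool, called after "Request:" as name(argument=value, ...) on one line, values as JSON. jog_arm: Moves the arm, as the interface text tells. Its arguments: {"type":"object","properties":{"commands":{"type":"array","items":{"type":"array","items":{"type":"number"}}}},"required":["commands"]}

```bash
ls; mkdir -p pics; python3 - <<'E'
from rig import get_state, optics
import cv2, numpy as np
print(get_state())
for n in ("scene","top"):
    p,d=optics.get_image(n); cv2.imwrite(f"pics/{n}0.png",p[:,:,::-1]); np.save(f"{n}0.npy",d); print(n,optics.camera_model(n))
E
```

```text
pics
{'t': 0.0, 'joint_positions': array([1.22397679e+00, 8.75080785e-02, 1.75158552e-01, 1.65981513e+00,
       1.35293015e-05, 1.57078753e+00]), 'joint_vel': array([ 8.25072755e-04, -4.91464187e-04, -2.03022241e-05,  9.76329842e-04,
       -7.01845144e-04, -9.02123623e-05]), 'effort': array([-5.80615142e-04, -5.20389318e+01,  4.64802790e+01,  1.65752345e-02,
        5.73405191e-05, -2.56139361e-05]), 'ee_pos': array([0.18685868, 0.5170128 , 0.20706924]), 'tool_rot': array([-3.14022432e+00, -1.35413236e-05,  2.79478189e+00]), 'ft_force': array([ 0.10729758,  0.14849028, -0.49979774]), 'torque': array([ 0.01833642,  0.01187185, -0.02207355]), 'finger_force': 0.0, 'finger_gap': 0.08545629437750811}
scene {'vertical_fov': 51.270971021631894, 'cx': 319.1455777866421, 'cy': 201.52665317662255, 'origin': array([1.08625853, 0.38595816, 0.57158959]), 'attitude': array([ 0.92089614, -0.01047199,  2.23875574])}
top {'vertical_fov': 53.77586047065105, 'cx': 326.3583530687412, 'cy': 197.32747468862445, 'origin': array([0.43349656, 0.01206788, 0.95135152]), 'attitude': array([ 0.21014562, -0.00353758, -1.67416612])}
```

View pics/scene0.png

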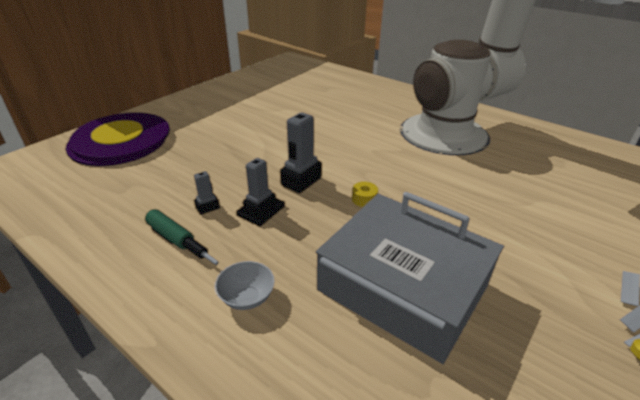

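View pics/top0.png

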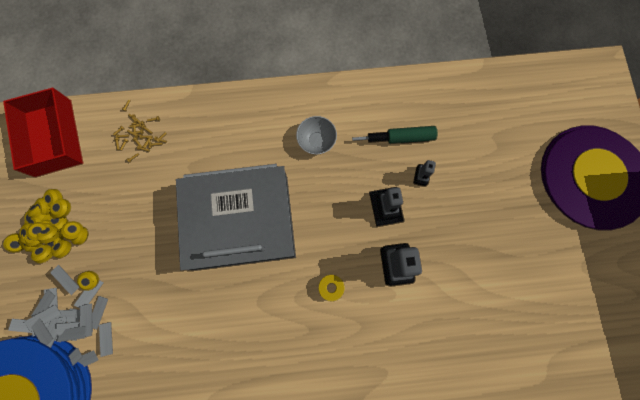

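The top view shows three scanners: small at about (425,173), middle at (388,205) and large at (402,263). The middle one stands in the black tray and fits the description. The bin with its label at (232,202) and handle at (232,251) is on the robot's left. The bowl is at (316,135), the wheel at (331,288) and the driver at (400,135).

```bash
cat > h.py <<'E'
import numpy as np, cv2
from rig import get_state, optics
from scipy.spatial.transform import Rotation as R
def cloud(cm,d):
    """world point per pixel from depth"""
    h,w=d.shape; f=h/2/np.tan(np.radians(cm["vertical_fov"])/2)
    v,u=np.mgrid[:h,:w]
    c=np.stack([(u-cm["cx"])/f*d,-(v-cm["cy"])/f*d,-d],-1)
    return c@R.from_euler("xyz",cm["attitude"]).as_matrix().T+cm["origin"]
def ray(cm,uv,z):
    """world points where pixels' rays meet plane z"""
    f=200/np.tan(np.radians(cm["vertical_fov"])/2); uv=np.atleast_2d(uv).astype(float)
    c=np.c_[(uv[:,0]-cm["cx"])/f,-(uv[:,1]-cm["cy"])/f,-np.ones(len(uv))]@R.from_euler("xyz",cm["attitude"]).as_matrix().T
    return cm["origin"]+c*((z-cm["origin"][2])/c[:,2])[:,None]
def rect(mask,cm,z):
    """largest blob's min-area rect on plane z: centre, size, angle of long side (deg)"""
    cs,_=cv2.findContours(mask.astype(np.uint8),cv2.RETR_EXTERNAL,cv2.CHAIN_APPROX_NONE)
    c=max(cs,key=cv2.contourArea)[:,0]; p=ray(cm,c,z)[:,:2]
    r=cv2.minAreaRect((p*1000).astype(np.float32)); return r,c.mean(0)
E
cat > m.py <<'E'
from h import *
cm=optics.camera_model("top"); p=cv2.imread("pics/top0.png"); d=np.load("top0.npy"); X=cloud(cm,d)
Z=X[...,2]; print("table z",np.median(Z[300:380,450:560]))
def win(u0,u1,v0,v1):
    m=np.zeros(d.shape,bool); m[v0:v1,u0:u1]=1; return m
g=p.min(-1)
print("lid z",np.median(Z[225:240,200:260]))
print("label",rect(win(205,260,185,220)&(g>130),cm,.096))
print("lid",rect(win(165,305,155,280)&(abs(Z-.096)<.012),cm,.096))
print("handle",rect(win(185,270,240,262)&(Z>.12),cm,.14))
print("grip top",rect(win(365,410,180,230)&(Z>.115),cm,.126), np.percentile(Z[win(365,410,180,230)],[90,99]))
print("cradle+head",rect(win(365,410,183,230)&(p.max(-1)<60),cm,.014))
for n,w,z in(("wheel",win(315,350,270,305),.032),("bowl",win(290,340,110,160),.04),("driver",win(340,440,120,150),.03),("big",win(375,425,238,288),.15),("small",win(410,440,155,190),.08)):
    q=X[w&(Z>.012)]; print(n,q.min(0).round(3),q.max(0).round(3))
E
python3 m.py; python3 -c "
import cv2;p=cv2.imread('pics/top0.png')[150:300,340:450];cv2.imwrite('pics/crop.png',cv2.resize(p,None,fx=4,fy=4))"
```

```text
table z -9.5975298055051e-05
lid z 0.09742782406371298
label (((625.955078125, 199.10519409179688), (48.44166564941406, 88.71641540527344), 1.3905398845672607), array([231.95762712, 201.92372881]))
lid (((596.6974487304688, 197.69107055664062), (211.1855010986328, 244.0495147705078), 1.3326358795166016), array([232.95037221, 216.9057072 ]))
handle (((514.4240112304688, 194.32640075683594), (13.090527534484863, 122.77375030517578), 1.6112974882125854), array([232.256, 250.456]))
grip top (((595.0269775390625, -153.83480834960938), (40.086246490478516, 31.752723693847656), 3.783235788345337), array([394.57142857, 196.83928571])) [0.12307899 0.12835303]
cradle+head (((595.4622802734375, -153.04507446289062), (86.53995513916016, 69.26166534423828), 4.639101982116699), array([385.144, 206.952]))
wheel [ 0.389 -0.03   0.017] [0.447 0.028 0.951]
bowl [ 0.433 -0.052  0.012] [0.834 0.045 0.951]
driver [ 0.433 -0.3    0.012] [0.787 0.012 0.951]
big [ 0.408 -0.19   0.012] [0.501 0.012 0.951]
small [ 0.433 -0.265  0.012] [0.69  0.012 0.951]
```

View pics/crop.png

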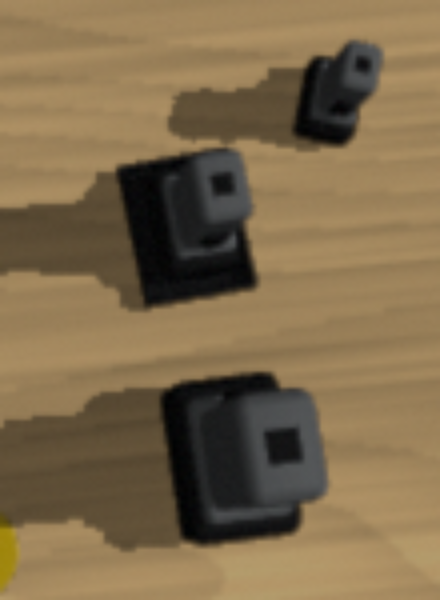

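The crop confirms it: the middle-sized scanner stands in the wide black tray. The larger one (below) and the smaller one (upper right) have none. I'm setting out above it.

Request:
jog_arm(commands=[[0,0,1,17,-28,1,-1],[0,0,1,17,-28,1,-1],[0,0,1,17,-28,1,-1],[0,0,1,17,-28,1,-1],[0,0,1,17,-28,1,-1],[0,0,1,17,-28,1,-1],[0,0,1,17,-28,1,-1],[0,0,1,17,-28,1,-1],[0,0,1,17,-28,1,-1],[0,0,1,17,-28,1,-1],[0,0,1,17,-28,1,-1],[0,0,1,17,-28,1,-1]])

```text
t: 1.3
ee_pos: [0.3913, 0.18, 0.2196]
tool_rot: [-3.142, -0.0, 3.005]
ft_force: [0.7, 0.3, 0.5]
finger_gap: 0.0855
finger_force: 0.0
```

Request:
jog_arm(commands=[[0,0,1,17,-28,0,-1],[0,0,1,17,-28,0,-1],[0,0,1,17,-28,0,-1],[0,0,1,17,-28,0,-1],[0,0,1,17,-28,0,-1],[0,0,1,17,-28,0,-1],[0,0,1,17,-28,0,-1],[0,0,1,17,-28,0,-1],[0,0,1,17,-28,0,-1],[0,0,1,17,-26,0,-1],[0,0,1,17,-26,0,-1],[0,0,1,17,-24,0,-1]])

```text
t: 2.5
ee_pos: [0.5953, -0.1481, 0.2192]
tool_rot: [3.141, -0.001, -3.069]
ft_force: [0.5, 0.0, 0.2]
finger_gap: 0.0854
finger_force: 0.0
```

Request:
jog_arm(commands=[[0,0,0,0,0,0,-1],[0,0,0,0,0,0,-1]])

```text
t: 2.7
ee_pos: [0.5948, -0.1471, 0.2188]
tool_rot: [3.141, -0.002, -3.071]
ft_force: [-0.2, -0.2, -0.2]
finger_gap: 0.0853
finger_force: 0.0
```

```bash
python3 - <<'E'
from h import *
s=get_state(); print(s["ee_pos"],s["tool_rot"],s["joint_positions"])
cm=optics.camera_model("wrist"); p,d=optics.get_image("wrist"); X=cloud(cm,d); Z=X[...,2]; print(cm)
cv2.imwrite("pics/w1.png",p[:,:,::-1])
m=(abs(Z-.126)<.01)&(abs(X[...,0]-.595)<.05)&(abs(X[...,1]+.153)<.05)
if m.any(): print("grip",rect(m,cm,.126))
E
```

```text
[ 0.59479707 -0.1471195   0.21881224] [ 3.14092356e+00 -1.66431900e-03 -3.07071669e+00] [-2.42539477e-01  2.50427688e-01  3.83501399e-01  1.70565957e+00
  1.23373817e-04 -3.13414993e-01]
{'vertical_fov': 68.86965575775758, 'cx': 320.81580416775853, 'cy': 204.65116986769283, 'origin': array([ 0.51957726, -0.15238429,  0.38446255]), 'attitude': array([-2.95617568e-01, -1.48227414e-03,  1.64216161e+00])}
grip (((594.2764892578125, -157.1847381591797), (39.29011154174805, 28.84024429321289), 4.071043968200684), array([309.68217054, 199.72093023]))
```

View pics/w1.png

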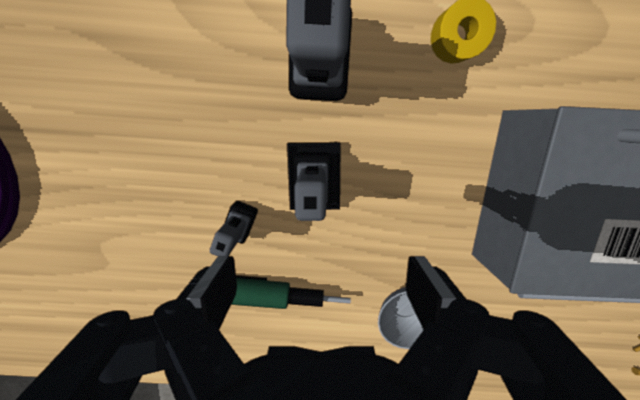

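The wrist view shows the middle scanner's grip at (310,200) in its tray, lined up with the open fingers. Next I shift about 8 mm in -y, descend and grip.

Request:
jog_arm(commands=[[0,0,0,0,-4,0,-1],[0,0,0,0,-4,0,-1],[0,0,0,0,0,-20,-1],[0,0,0,0,0,-25,-1],[0,0,0,0,0,-25,-1],[0,0,0,0,0,-25,-1],[0,0,0,0,0,-20,-1],[0,0,0,0,0,-13,-1],[0,0,0,0,0,0,-1],[0,0,0,0,0,0,0]])

```text
t: 3.75
ee_pos: [0.5952, -0.1548, 0.0927]
tool_rot: [-3.141, 0.001, -3.069]
ft_force: [-0.1, -0.4, 0.0]
finger_gap: 0.0731
finger_force: 0.0
```

Request:
jog_arm(commands=[[0,0,0,0,0,0,0.2],[0,0,0,0,0,0,0.3],[0,0,0,0,0,0,0.4],[0,0,0,0,0,0,1],[0,0,0,0,0,0,1],[0,0,0,0,0,0,1],[0,0,0,0,0,0,1],[0,0,0,0,0,0,1]])

```text
t: 4.55
ee_pos: [0.5955, -0.155, 0.093]
tool_rot: [-3.141, 0.002, -3.07]
ft_force: [0.3, -1.1, 5.3]
finger_gap: 0.0281
finger_force: 59.9
```

```bash
python3 - <<'E'
from h import *
s=get_state(); print(s["ee_pos"],s["tool_rot"],s["ft_force"],s["finger_gap"],s["finger_force"])
cm=optics.camera_model("top"); p,d=optics.get_image("top"); cv2.imwrite("pics/t2.png",p[:,:,::-1])
E
```

```text
[ 0.59547995 -0.15503653  0.09295227] [-3.14076604e+00  1.81047385e-03 -3.06962957e+00] [ 0.32809972 -1.10555525  5.26714235] 0.02808462746466134 59.86442148685455
```

Request:
jog_arm(commands=[[0,0,0,0,0,10,1],[0,0,0,0,0,18,1],[0,0,0,0,0,20,1],[0,0,0,0,0,20,1],[0,0,0,0,0,20,1],[0,0,0,0,0,20,1],[0,0,0,0,0,20,1],[0,0,0,0,0,15,1],[0,0,0,0,0,9,1],[0,0,0,0,0,0,1],[0,0,0,0,0,0,1]])

```text
t: 5.7
ee_pos: [0.5949, -0.1547, 0.2431]
tool_rot: [3.141, -0.001, -3.069]
ft_force: [0.2, 0.5, -1.7]
finger_gap: 0.0287
finger_force: 59.5
```

Request:
jog_arm(commands=[[0,0,0,1,14,0,1],[0,0,0,3,30,0,1],[0,0,0,3,35,0,1],[0,0,0,3,35,0,1],[0,0,0,3,35,0,1],[0,0,0,3,35,0,1],[0,0,0,3,35,0,1],[0,0,0,3,35,0,1],[0,0,0,3,35,0,1],[0,0,0,3,35,0,1],[0,0,0,2,20,0,1],[0,0,0,1,10,0,1]])

```text
t: 6.9
ee_pos: [0.6254, 0.2014, 0.2428]
tool_rot: [-3.141, -0.002, -3.068]
ft_force: [-1.0, 0.7, -1.2]
finger_gap: 0.0279
finger_force: 59.5
```

Request:
jog_arm(commands=[[0,0,0,0,0,0,1],[0,0,0,0,0,0,1]])

```text
t: 7.1
ee_pos: [0.6259, 0.1984, 0.2437]
tool_rot: [-3.141, -0.0, -3.07]
ft_force: [0.2, 0.3, -2.5]
finger_gap: 0.0283
finger_force: 59.5
```

```bash
python3 - <<'E'
from h import *
s=get_state(); print(s["ee_pos"],s["tool_rot"],s["ft_force"],s["finger_gap"],s["finger_force"])
cm=optics.camera_model("scene"); p,d=optics.get_image("scene"); cv2.imwrite("pics/s3.png",p[:,:,::-1])
X=cloud(cm,d)
# head: black points between lid and fingers
m=(p.max(-1)<70)&(abs(X[...,0]-.626)<.06)&(abs(X[...,1]-.199)<.06)&(X[...,2]>.145)&(X[...,2]<.2)
q=X[m]; print(len(q),np.percentile(q,[1,50,99],axis=0).round(4))
E
```

```text
[0.6259228  0.19837129 0.2436607 ] [-3.14111894e+00 -3.25991172e-04 -3.07003604e+00] [ 0.20829829  0.25038135 -2.52816315] 0.028291877958084716 59.543116092681885
981 [[0.6041 0.1791 0.158 ]
 [0.6586 0.21   0.1834]
 [0.6633 0.2222 0.1993]]
```

View pics/s3.png

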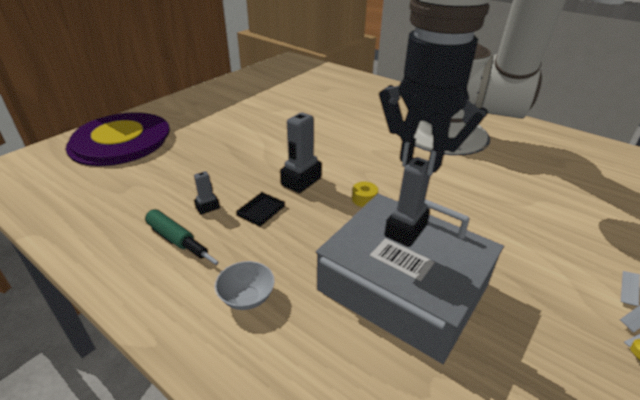

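The picture shows the scanner upright with its head at (407,225), over the label and about 60 mm above it. The emptied tray is at (261,209). I hold here, then measure the tray.

Request:
jog_arm(commands=[[0,0,0,0,0,0,1],[0,0,0,0,0,0,1],[0,0,0,0,0,0,1],[0,0,0,0,0,0,1],[0,0,0,0,0,0,1],[0,0,0,0,0,0,1],[0,0,0,0,0,0,1],[0,0,0,0,0,0,1],[0,0,0,0,0,0,1],[0,0,0,0,0,0,1],[0,0,0,0,0,0,1],[0,0,0,0,0,0,1]])

```text
t: 8.35
ee_pos: [0.6259, 0.1992, 0.2438]
tool_rot: [-3.142, 0.0, -3.07]
ft_force: [0.2, 0.4, -2.6]
finger_gap: 0.0279
finger_force: 59.5
```

```bash
python3 - <<'E'
from h import *
s=get_state(); print(s["ee_pos"])
for n,(u0,u1,v0,v1) in (("top",(360,412,180,232)),("scene",(225,300,185,230))):
    cm=optics.camera_model(n); p,d=optics.get_image(n); m=np.zeros(d.shape,bool); m[v0:v1,u0:u1]=1
    print(n,rect(m&(p.max(-1)<60),cm,.014))
E
```

```text
[0.62593521 0.19923955 0.24380633]
top (((595.4671630859375, -152.7445068359375), (86.5151596069336, 68.7574234008789), 4.715459823608398), array([385.71666667, 206.46666667]))
scene (((604.4170532226562, -146.90158081054688), (92.35746765136719, 73.64930725097656), 3.8801181316375732), array([260.57425743, 208.78217822]))
```

Request:
jog_arm(commands=[[0,0,0,0,0,0,1],[0,0,0,0,0,0,1],[0,0,0,0,0,0,1]])

```text
t: 8.75
ee_pos: [0.6259, 0.1992, 0.2438]
tool_rot: [3.142, 0.0, -3.07]
ft_force: [0.1, -0.5, -1.7]
finger_gap: 0.0279
finger_force: 59.5
```

Request:
jog_arm(commands=[[0,0,0,-1,-14,0,1],[0,0,0,-3,-30,0,1],[0,0,0,-3,-35,0,1],[0,0,0,-3,-35,0,1],[0,0,0,-3,-35,0,1],[0,0,0,-3,-35,0,1],[0,0,0,-3,-35,0,1],[0,0,0,-3,-35,0,1],[0,0,0,-3,-35,0,1],[0,0,0,-3,-35,0,1],[0,0,0,-2,-20,0,1],[0,0,0,-1,-10,0,1]])

```text
t: 9.95
ee_pos: [0.5941, -0.1572, 0.2438]
tool_rot: [-3.141, -0.0, -3.072]
ft_force: [0.5, 1.0, -2.2]
finger_gap: 0.0282
finger_force: 59.6
```

Request:
jog_arm(commands=[[0,0,0,0,0,0,1],[0,0,0,0,0,0,1],[0,0,0,0,0,-20,1],[0,0,0,0,0,-20,1],[0,0,0,0,0,-20,1],[0,0,0,0,0,-20,1],[0,0,0,0,0,-20,1],[0,0,0,0,0,-10,1],[0,0,0,0,0,0,1]])

```text
t: 10.85
ee_pos: [0.5944, -0.1536, 0.1325]
tool_rot: [3.141, -0.002, -3.068]
ft_force: [-0.1, -0.6, -2.1]
finger_gap: 0.0281
finger_force: 59.6
```

Request:
jog_arm(commands=[[0,0,0,0,0,-10,1],[0,0,0,0,0,-10,1],[0,0,0,0,0,-8,1],[0,0,0,0,0,-6,1],[0,0,0,0,0,-4,1],[0,0,0,0,0,-2,1],[0,0,0,0,0,0,1],[0,0,0,0,0,0,1]])

```text
t: 11.65
ee_pos: [0.5951, -0.1548, 0.0941]
tool_rot: [-3.141, 0.0, -3.07]
ft_force: [-0.3, -0.5, -1.2]
finger_gap: 0.0284
finger_force: 59.7
```

Request:
jog_arm(commands=[[0,0,0,0,0,-1,1],[0,0,0,0,0,-1,1],[0,0,0,0,0,0,1],[0,0,0,0,0,0,0.4],[0,0,0,0,0,0,0.2],[0,0,0,0,0,0,-0.2],[0,0,0,0,0,0,-0.6],[0,0,0,0,0,0,-1],[0,0,0,0,0,0,-1],[0,0,0,0,0,0,-1],[0,0,0,0,0,0,-1]])

```text
t: 12.75
ee_pos: [0.5949, -0.1547, 0.0917]
tool_rot: [3.142, -0.0, -3.069]
ft_force: [0.7, -0.5, 0.3]
finger_gap: 0.0855
finger_force: 0.0
```

Request:
jog_arm(commands=[[0,0,0,0,0,10,-1],[0,0,0,0,0,20,-1],[0,0,0,0,0,25,-1],[0,0,0,0,0,25,-1],[0,0,0,0,0,25,-1],[0,0,0,0,0,25,-1],[0,0,0,0,0,10,-1],[0,0,0,0,0,0,-1]])

```text
t: 13.55
ee_pos: [0.5955, -0.1549, 0.2335]
tool_rot: [-3.141, 0.003, -3.07]
ft_force: [-0.7, 0.4, -0.2]
finger_gap: 0.0852
finger_force: 0.0
```

```bash
python3 - <<'E'
from h import *
s=get_state(); print(s["ee_pos"],s["finger_gap"],s["finger_force"],s["joint_positions"])
cm=optics.camera_model("wrist"); p,d=optics.get_image("wrist"); X=cloud(cm,d); Z=X[...,2]
m=(abs(Z-.126)<.01)&(abs(X[...,0]-.595)<.05)&(abs(X[...,1]+.153)<.05)
print("grip",rect(m,cm,.126), Z[m].mean())
m=(p.max(-1)<60)&(abs(X[...,0]-.595)<.08)&(abs(X[...,1]+.153)<.08)&(Z<.03)
print("cradle",rect(m,cm,.014))
p,d=optics.get_image("scene"); cv2.imwrite("pics/s4.png",cv2.resize(p[130:250,180:340,::-1],None,fx=4,fy=4))
E
```

```text
[ 0.59553513 -0.15490566  0.23349931] 0.0851832509049622 0.0 [-2.54471382e-01  2.60348425e-01  4.24421186e-01  1.73205399e+00
 -2.59732401e-06 -3.26526708e-01]
grip (((594.03662109375, -156.9694061279297), (39.132362365722656, 28.538188934326172), 4.15580940246582), array([318.47540984, 195.        ])) 0.12435795066861391
cradle (((594.8716430664062, -155.0778045654297), (85.86212921142578, 66.34396362304688), 4.713864803314209), array([319.95136778, 168.87841945]))
```

View pics/s4.png

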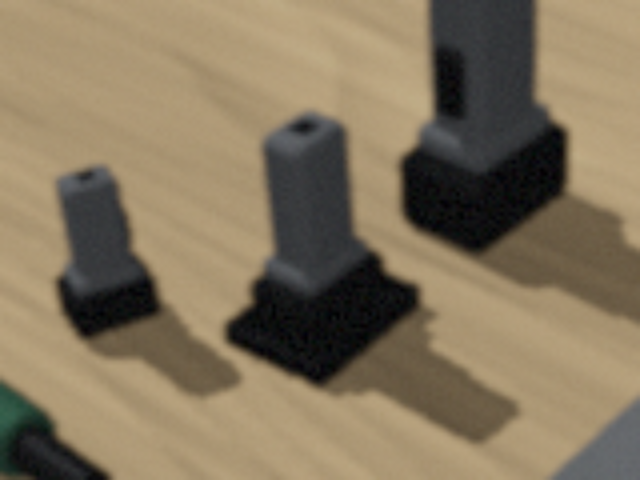

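The scanner stands upright in its tray, at about (315,260) in the crop. Next I go above the handle with a quarter turn.

Request:
jog_arm(commands=[[0,0,4.4,-4,17,0,-1],[0,0,4.4,-4,17,0,-1],[0,0,4.4,-4,17,0,-1],[0,0,4.4,-4,17,0,-1],[0,0,4.4,-4,17,0,-1],[0,0,4.4,-4,17,0,-1],[0,0,4.4,-4,18,0,-1],[0,0,4.4,-4,18,0,-1],[0,0,4.4,-4,18,0,-1],[0,0,4.4,-4,18,0,-1],[0,0,4.4,-4,18,0,-1],[0,0,4.4,-4,18,0,-1]])

```text
t: 14.85
ee_pos: [0.5462, 0.0559, 0.2301]
tool_rot: [3.14, -0.001, -2.145]
ft_force: [0.3, 0.5, -1.5]
finger_gap: 0.0854
finger_force: 0.0
```

Request:
jog_arm(commands=[[0,0,4.3,-4,18,0,-1],[0,0,4.3,-4,18,0,-1],[0,0,4.3,-4,18,0,-1],[0,0,4.3,-4,18,0,-1],[0,0,4.3,-4,18,0,-1],[0,0,4.3,-4,18,0,-1],[0,0,4.3,-4,16,0,-1],[0,0,4.3,-4,16,0,-1],[0,0,0,0,0,0,-1],[0,0,0,0,0,0,-1]])

```text
t: 15.85
ee_pos: [0.5146, 0.1951, 0.2306]
tool_rot: [3.14, -0.001, -1.549]
ft_force: [-0.2, -0.8, -1.2]
finger_gap: 0.0859
finger_force: 0.0
```

```bash
python3 - <<'E'
from h import *
s=get_state(); print(s["ee_pos"],s["tool_rot"],s["joint_positions"])
cm=optics.camera_model("wrist"); p,d=optics.get_image("wrist"); X=cloud(cm,d); Z=X[...,2]
cv2.imwrite("pics/w5.png",p[:,:,::-1])
m=(abs(Z-.136)<.012)&(abs(X[...,0]-.515)<.03)&(abs(X[...,1]-.195)<.075)
print("handle",m.sum(),rect(m,cm,.138),np.percentile(Z[m],[10,90]),np.median(X[m],axis=0))
cm=optics.camera_model("top"); p,d=optics.get_image("top"); X=cloud(cm,d)
E
```

```text
[0.51456133 0.19511167 0.23060836] [ 3.13998003e+00 -7.92222645e-04 -1.54850096e+00] [ 3.62547752e-01  9.98006353e-02  2.34409941e-01  1.70719019e+00
 -2.08630910e-04 -1.23054312e+00]
handle 1558 (((515.7745361328125, 194.05824279785156), (11.49679946899414, 120.94945526123047), 1.022059679031372), array([318.2661597 , 194.74904943])) [0.13664609 0.1402609 ] [0.51586832 0.18757413 0.13898867]
```

View pics/w5.png

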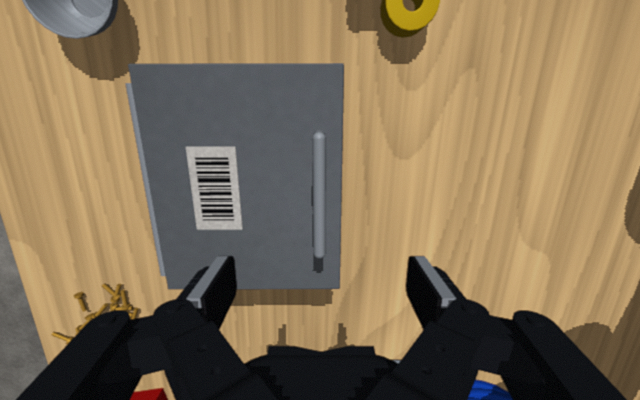

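The bar runs at column 319, rows 132–270, centred between the fingers. Now I descend and pinch.

Request:
jog_arm(commands=[[0,0,0,1,0,-20,-1],[0,0,0,0,0,-25,-1],[0,0,0,0,0,-25,-1],[0,0,0,0,0,-20,-1],[0,0,0,0,0,-10,-0.5],[0,0,0,0,0,-5,0],[0,0,0,0,0,0,0.3],[0,0,0,0,0,0,0.5],[0,0,0,0,0,0,0.65],[0,0,0,0,0,0,0.8],[0,0,0,0,0,0,1],[0,0,0,0,0,0,1]])

```text
t: 17.15
ee_pos: [0.516, 0.1953, 0.127]
tool_rot: [-3.141, 0.0, -1.548]
ft_force: [1.1, -0.5, -0.5]
finger_gap: -0.0
finger_force: 0.0
```

Request:
jog_arm(commands=[[0,0,0,0,0,0,1],[0,0,0,0,0,0,1],[0,0,0,0,0,0,1]])

```text
t: 17.45
ee_pos: [0.5159, 0.1953, 0.1268]
tool_rot: [3.142, -0.0, -1.548]
ft_force: [-0.8, -0.5, -0.6]
finger_gap: 0.0003
finger_force: 0.0
```

```bash
python3 - <<'E'
from h import *
s=get_state(); print(s["ee_pos"],s["tool_rot"],s["ft_force"],s["finger_gap"],s["finger_force"])
a=np.radians(np.arange(0,61,2.5)); x=-178*np.cos(a)+44*np.sin(a); z=178*np.sin(a)+44*np.cos(a)
for n,(i,j) in enumerate(zip(np.diff(x),np.diff(z))): print(n,round(i,1),round(j,1),end=" ; ")
E
```

```text
[0.51593194 0.19525926 0.12676965] [ 3.14156821e+00 -5.08743987e-05 -1.54754458e+00] [-0.78730761 -0.47789441 -0.60215738] 0.000266440479386076 0.0
0 2.1 7.7 ; 1 2.4 7.6 ; 2 2.8 7.5 ; 3 3.1 7.4 ; 4 3.4 7.2 ; 5 3.7 7.1 ; 6 4.0 6.9 ; 7 4.3 6.7 ; 8 4.6 6.5 ; 9 4.9 6.3 ; 10 5.2 6.1 ; 11 5.4 5.9 ; 12 5.7 5.6 ; 13 5.9 5.4 ; 14 6.1 5.1 ; 15 6.4 4.9 ; 16 6.6 4.6 ; 17 6.8 4.3 ; 18 6.9 4.0 ; 19 7.1 3.7 ; 20 7.3 3.4 ; 21 7.4 3.0 ; 22 7.5 2.7 ; 23 7.6 2.4 ;
```

The fingers shut on nothing, so I look.

```bash
python3 - <<'E'
from h import *
cm=optics.camera_model("scene"); p,d=optics.get_image("scene"); X=cloud(cm,d)
pw,_=optics.get_image("wrist")
cv2.imwrite("pics/c6.png",np.vstack([cv2.resize(p[110:310,300:520,::-1],(528,300)) if 0 else cv2.resize(p[140:290,320:520,::-1],(400,300)),cv2.resize(pw[150:390,160:480,::-1],(400,300))]))
m=(abs(X[...,0]-.516)<.03)&(abs(X[...,1]-.195)<.08)&(X[...,2]>.105)&(X[...,2]<.2)
print(get_state()["ee_pos"],X[m][:,2].max())
E
```

```text
[0.51592554 0.19525419 0.12676526] 0.1996928960673386
```

View pics/c6.png

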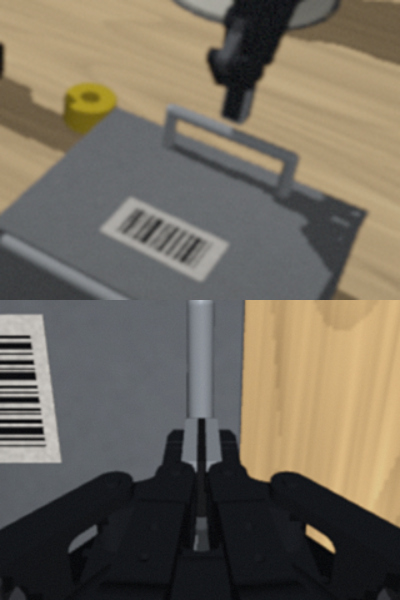

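```bash
python3 - <<'E'
from h import *
cm=optics.camera_model("scene"); p,d=optics.get_image("scene"); X=cloud(cm,d)
f=200/np.tan(np.radians(cm["vertical_fov"])/2); Rm=R.from_euler("xyz",cm["attitude"]).as_matrix()
for P in ([.516,.195,.1158],[.516,.195,.1268],[.516,.195,.14],[.516,.195,.16],[.517,.14,.134],[.515,.25,.134]):
    c=(np.array(P)-cm["origin"])@Rm; print(P,(cm["cx"]-f*c[0]/c[2]).round(),(cm["cy"]+f*c[1]/c[2]).round())
u=440
for v in range(175,225,3): print(v,[ (p[v,uu].tolist(),X[v,uu].round(3).tolist()) for uu in (434,439)])
E
```

```text
[0.516, 0.195, 0.1158] 433.0 214.0
[0.516, 0.195, 0.1268] 434.0 209.0
[0.516, 0.195, 0.14] 435.0 203.0
[0.516, 0.195, 0.16] 437.0 194.0
[0.517, 0.14, 0.134] 406.0 194.0
[0.515, 0.25, 0.134] 466.0 218.0
175 [([30, 26, 27], [0.574, 0.203, 0.231]), ([23, 22, 24], [0.57, 0.209, 0.232])]
178 [([20, 22, 22], [0.565, 0.201, 0.22]), ([7, 16, 18], [0.567, 0.209, 0.225])]
181 [([21, 20, 26], [0.548, 0.196, 0.203]), ([11, 15, 17], [0.562, 0.208, 0.216])]
184 [([33, 34, 33], [0.546, 0.196, 0.197]), ([17, 22, 18], [0.554, 0.207, 0.206])]
187 [([24, 26, 30], [0.531, 0.192, 0.181]), ([22, 22, 23], [0.53, 0.2, 0.184])]
190 [([6, 12, 19], [0.531, 0.193, 0.175]), ([24, 26, 25], [0.532, 0.201, 0.179])]
193 [([10, 13, 18], [0.531, 0.194, 0.17]), ([24, 27, 28], [0.53, 0.202, 0.173])]
196 [([23, 27, 26], [0.529, 0.194, 0.162]), ([32, 33, 37], [0.531, 0.203, 0.168])]
199 [([80, 78, 69], [0.522, 0.193, 0.152]), ([50, 52, 55], [0.527, 0.203, 0.159])]
202 [([166, 152, 132], [0.326, 0.128, -0.002]), ([140, 127, 106], [0.523, 0.203, 0.151])]
205 [([128, 131, 134], [0.522, 0.196, 0.14]), ([117, 107, 93], [0.516, 0.202, 0.139])]
208 [([92, 92, 97], [0.524, 0.197, 0.135]), ([87, 88, 92], [0.522, 0.205, 0.138])]
211 [([176, 157, 121], [0.359, 0.143, -0.0]), ([110, 101, 92], [1.086, 0.386, 0.572])]
214 [([183, 161, 124], [0.369, 0.148, 0.0]), ([186, 163, 125], [0.363, 0.157, 0.001])]
217 [([121, 117, 111], [0.499, 0.193, 0.097]), ([175, 153, 123], [0.371, 0.161, -0.0])]
220 [([106, 108, 111], [0.505, 0.196, 0.096]), ([104, 107, 108], [0.501, 0.203, 0.097])]
223 [([96, 100, 102], [0.513, 0.2, 0.096]), ([105, 108, 109], [0.508, 0.207, 0.097])]
```

The depth puts the fingertips at about z = 0.15, above the bar's top at 0.14, so they sit higher than the nominal figures. I open, go 25 mm lower and check.

Request:
jog_arm(commands=[[0,0,0,0,0,0,0],[0,0,0,0,0,0,-0.5],[0,0,0,0,0,0,-0.5],[0,0,0,0,0,0,-0.5],[0,0,0,0,0,0,-0.5],[0,0,0,0,0,-10,-0.5],[0,0,0,0,0,-10,-0.5],[0,0,0,0,0,-5,-0.5],[0,0,0,0,0,0,-0.5]])

```text
t: 18.5
ee_pos: [0.5153, 0.195, 0.1003]
tool_rot: [3.14, -0.001, -1.548]
ft_force: [0.1, 0.3, 0.5]
finger_gap: 0.0639
finger_force: 0.0
```

```bash
python3 - <<'E'
from h import *
s=get_state();print(s["ee_pos"],s["ft_force"],s["finger_gap"])
p,d=optics.get_image("scene"); X=cloud(optics.camera_model("scene"),d)
m=(p.max(-1)<75)&(abs(X[...,1]-.195)<.03)&(X[...,2]>.1005)&(X[...,2]<.22)&(abs(X[...,0]-.516)<.08)
q=X[m]
for a in range(104,220,8):
    k=q[(q[:,2]*1000>=a)&(q[:,2]*1000<a+8)]
    if len(k): print(a,len(k),k[:,0].min().round(3),k[:,0].max().round(3),k[:,1].min().round(3),k[:,1].max().round(3))
pw,_=optics.get_image("wrist")
cv2.imwrite("pics/c7.png",np.vstack([cv2.resize(p[140:290,320:520,::-1],(400,300)),cv2.resize(pw[150:390,160:480,::-1],(400,300))]))
E
```

```text
[0.51525021 0.19501572 0.10029885] [0.06817378 0.33536052 0.53734366] 0.06385096788352068
128 27 0.482 0.559 0.167 0.203
136 73 0.482 0.563 0.187 0.205
144 60 0.482 0.563 0.191 0.205
152 65 0.483 0.563 0.186 0.205
160 37 0.482 0.563 0.186 0.205
168 23 0.477 0.577 0.19 0.209
176 111 0.463 0.581 0.186 0.211
184 117 0.461 0.582 0.186 0.213
192 103 0.46 0.582 0.187 0.214
200 136 0.453 0.584 0.187 0.214
208 135 0.462 0.585 0.181 0.215
216 77 0.501 0.586 0.179 0.216
```

View pics/c7.png

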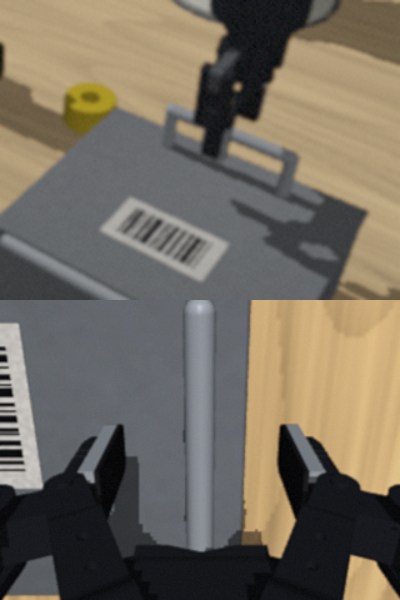

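The tips now straddle the bar (crop, about (210,155)), at roughly z = 0.13 and 0.12 once swung shut. I go 5 mm lower and pinch.

Request:
jog_arm(commands=[[0,0,0,0,0,-5,-0.5],[0,0,0,0,0,0,0],[0,0,0,0,0,0,0.3],[0,0,0,0,0,0,0.5],[0,0,0,0,0,0,0.65],[0,0,0,0,0,0,0.8],[0,0,0,0,0,0,1],[0,0,0,0,0,0,1],[0,0,0,0,0,0,1],[0,0,0,0,0,0,1]])

```text
t: 19.6
ee_pos: [0.5163, 0.1953, 0.0971]
tool_rot: [-3.141, 0.0, -1.548]
ft_force: [3.2, -0.8, 3.2]
finger_gap: 0.0097
finger_force: 58.5
```

Request:
jog_arm(commands=[[0,0,0,2.1,0,7.7,1],[0,0,0,2.4,0,7.6,1],[0,0,0,2.8,0.1,7.5,1],[0,0,0,3.1,0.1,7.4,1],[0,0,0,3.4,0.1,7.2,1],[0,0,0,3.7,0.1,7.1,1],[0,0,0,4,0.1,6.9,1],[0,0,0,4.3,0.1,6.7,1],[0,0,0,0,0,0,1]])

```text
t: 20.5
ee_pos: [0.5416, 0.1959, 0.1564]
tool_rot: [3.141, 0.0, -1.547]
ft_force: [-7.7, 0.9, 2.1]
finger_gap: 0.0097
finger_force: 59.2
```

Request:
jog_arm(commands=[[0,0,0,4.6,0.1,6.5,1],[0,0,0,4.9,0.1,6.3,1],[0,0,0,5.2,0.1,6.1,1],[0,0,0,5.4,0.1,5.9,1],[0,0,0,5.7,0.1,5.6,1],[0,0,0,5.9,0.1,5.4,1],[0,0,0,6.1,0.1,5.1,1],[0,0,0,6.4,0.1,4.9,1],[0,0,0,0,0,0,1]])

```text
t: 21.4
ee_pos: [0.5852, 0.197, 0.204]
tool_rot: [-3.141, 0.002, -1.547]
ft_force: [-14.6, 0.3, 14.7]
finger_gap: 0.0095
finger_force: 59.8
```

Request:
jog_arm(commands=[[0,0,0,6.6,0.1,4.6,1],[0,0,0,6.8,0.1,4.3,1],[0,0,0,6.9,0.1,4,1],[0,0,0,7.1,0.1,3.7,1],[0,0,0,7.3,0.1,3.4,1],[0,0,0,7.4,0.1,3,1],[0,0,0,7.5,0.1,2.7,1],[0,0,0,7.6,0.1,2.4,1],[0,0,0,0,0,0,1],[0,0,0,0,0,0,1],[0,0,0,0,0,0,1]])

```text
t: 22.5
ee_pos: [0.6432, 0.1983, 0.2315]
tool_rot: [-3.139, 0.002, -1.547]
ft_force: [-5.1, 3.2, 9.4]
finger_gap: 0.0096
finger_force: 62.9
```

```bash
python3 - <<'E'
from h import *
s=get_state();print(s["ee_pos"],s["ft_force"],s["finger_gap"],s["finger_force"],np.abs(s["joint_vel"]).max())
p,d=optics.get_image("top"); X=cloud(optics.camera_model("top"),d)
q,dd=optics.get_image("scene"); Y=cloud(optics.camera_model("scene"),dd)
cv2.imwrite("pics/s8.png",q[:,:,::-1])
for n,P,I in(("top",X,p),("scene",Y,q)):   # lid plate: slope of z over x, off-handle strips
    for y0 in(.095,.285):
        k=P[(abs(P[...,1]-y0)<.02)&(P[...,2]>.115)&(P[...,2]<.25)&(P[...,0]>.56)&(P[...,0]<.72)]
        if len(k)>20:
            v=np.linalg.svd(k[:,[0,2]]-np.median(k[:,[0,2]],0),full_matrices=False)[2][0]; print(n,y0,len(k),np.degrees(np.arctan2(v[1],-v[0]))%180)
E
```

```text
[0.64318488 0.19829184 0.23151274] [-5.07788801  3.24656917  9.36907179] 0.009632992415718366 62.88453698158264 0.0034980446188511336
top 0.095 379 59.86909677430753
scene 0.095 2103 59.94419178635248
scene 0.285 3540 59.87244231768045
```

View pics/s8.png

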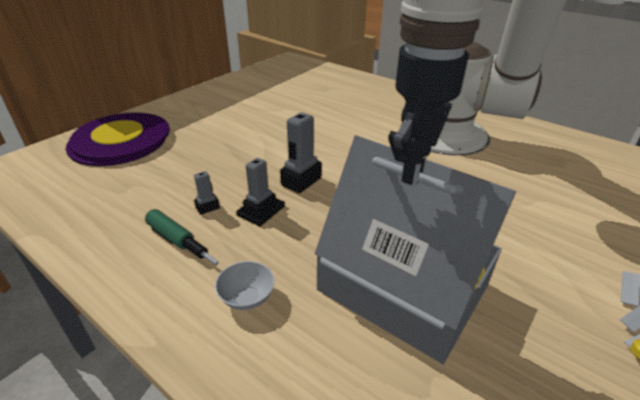

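The lid stands at 59.9° with the bar pinched at (412,168), nothing is moving, and the scanner is in its tray at (260,190). I'm handing in.

```bash
python3 -c "
from rig import workorder; print(workorder.finish_job())"
```

```text
the job is handed in; nothing more can be done
None
```

I handed the job in at about 23 s: label scanned from about 6 cm, scanner back upright in its cradle, lid held still at 59.9° by the fingers, and no bystanders touched that I could see; no verdict came back.

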